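Set the valves of a welded tank for its leak test

ROBOT

A 7-joint arm with a two-finger parallel gripper is mounted at the origin on the work surface. World frame = base frame: x ahead of the robot, y to its left, z up, the work surface at z = 0. Lengths are in m, angles in degrees, forces in N, time in s.
With the tool pointing down it reaches from about 0.35 to 0.9 m from the base axis. Payload 19.9 kg.
Tool frame: the origin (TCP) lies between the finger pads; the fingertips stand 11 mm ahead of it and the grasp point (between the pads) lies 8 mm behind it; z points along the fingers, y is the direction in which the jaws open and shut (so a half turn about z gives the same grasp; the last joint's range is limited). The gripper opens to 85 mm and grips with 20 to 120 N. Pads are 22 mm wide; open, the fingers measure 114 mm over their backs; the gripper's body (76 mm by 85 mm) begins 54 mm behind the grasp point. The pads swing forward as they close: fully open they stand 13 mm farther back than shut.
Start: joints at [-66.778, 23.915, -0.59, 92.452, 0.269, 63.638, -3.037], TCP at [0.27, 0.564, 0.207] pointing down, gripper open.
Joint ranges: [-161.28, 161.28], [-22.2, 115.67], [-73.04, 71.86], [3.21, 147.25], [-68.34, 248.33], [10.77, 114.83], [-161.83, 161.83]. Speed limits (degrees/s): [108.29, 108.29, 136.94, 136.94, 172.46, 172.46, 172.46].

INTERFACE

Orientations are given as a 3x3 rotation matrix whose columns are the frame's x, y, z axes.
In Python, from plant import manip gives the robot as it stands.
- The arm moves only by the shell command python3 -m pendant 'ROWS' [OPENING]. ROWS is text: rows parted by semicolons, each of 6 numbers parted by spaces: the shift along the tool's x, y, z in units of 100 mm (1.0 is 100 mm), then the turn, a rotation vector about the tool's x, y, z in units of 5 degrees (1.0 is 5 degrees). In form: tx ty tz wx wy wz; .... A call has 1 to 20 rows; each row shifts and turns the commanded pose from where the row before left it, along the tool's axes as they then stand; what a row does not reach is not made up. A row lasts 1/12 s, in which the tool goes at most 41.7 mm and 7.16 degrees, less where a joint would pass 70% of its speed; a pose out of reach is approached as far as the arm can. A call with a number of a shift or a turn outside -1 to 1 is refused whole. A call with a gripper value outside its range is refused whole. OPENING is the opening in per cent of the stroke, from 0 (shut) to 100 (fully open), set as the call begins (- or left out, the last holds). The fingers move at their own pace and stop on an object; the grip force is fixed at half the most. Time passes only in rows, so rows that do not move let the fingers close. It gives the time, the measured TCP pose, the force and the opening at its end, in the units of the state.
- manip.state(): the state, without advancing time (a new reading comes with each control period).
- manip.read_camera(name): name is "side" or "top" or "wrist"; returns a dict with "pixels" (420x560x3 uint8, red, green, blue), "fovy" (degrees; the focal length in pixels is half the picture's height over the tangent of half this angle, whatever the lens; pixels are square), "cx", "cy" (the principal point, pixels), "rvec" (rotation vector, rad) and "tvec" (3), from world to camera coordinates, as OpenCV has them; the wrist camera has in their place "mount" (4x4, takes a point from camera to tool coordinates, whose origin is the TCP and whose axes are the flange's). Camera axes: x right, y down, z forward; pixel columns grow to the right and rows downward; lengths in m; the calibration is good to about 2 mm. The wrist camera is an equidistant fisheye: a pixel r from the principal point sees the ray r / f radians off the axis. A picture is of the moment at which its call begins: read the wrist's pose just before it. There is no depth.
- manip.hand_in(): hands the job in, once; it reports no verdict.
The state is a dict: "time_s": time; "q": joint angles; "dq": joint speeds; "tau": joint torques, N m; "eef_pos": TCP position; "tool_rot": TCP orientation; "ft_force": force on the tool from outside, world axes, zero at the start; "moment": the same for the moment, N m; "grip_width": opening from 0.0 (shut) to 1.0 (fully open).
Only numpy, scipy, OpenCV 4.12 (cv2) and the standard library are available. Lean on these libraries where they do the work, as an engineer would, in place of code of your own. Each camera call takes 0.05 s, during which the arm holds its last target.

TASK

The welded aluminium tank is next for its leak test. Push the levers on its top round with a fingertip, gently, each all the way to its stop: shut the vent valve (the one that ends in an open upturned bend; lever square across the pipe) and open the gauge valve (the one that carries the round gauge; lever in line with the pipe). Grip and pick up nothing, do not shift the things lying about, and leave the drain valve on the tank's end shut.

Things in the scene. Friction and masses are not known exactly. Their poses are not given: they have to be found in the camera images.
- tank: Welded bare aluminium tank, 240 mm (its x) by 440 mm (its y) by 130 mm high, fast on the bench. Origin: centre of its underside, z up. On its top stand the vent valve and the gauge valve, one left and one right (either way round), a capped filler neck (90 mm across, 42 mm high) between them, and near the left edge a small air plug 44 mm high.
- vent: The vent valve: a boss on the tank's top, a riser, a dark elbow, a brass half-inch ball valve lying level with its stem upward, and at the free end an open pipe bend turned upward. Origin: foot of the riser, on the tank's top (130 mm above the bench); x runs level along the pipe from the elbow to the open end; z up. Pipe axis 50 mm above the tank's top, stem 52 mm along x, the open bend at 114 mm along x and 76 mm high.
- vent_lever (a joint): Angle of the vent lever (rad). 0 = open: lever in line with the pipe, lying back over the elbow (-x of vent). 1.571 = shut: square across the pipe (+y of vent). Shuts clockwise from above; solid stops at both ends, no spring, stays where left. About 0.4 N m turns it (5 to 6 N at mid sleeve); not to be gripped, nor pressed with over 45 N at a stop. Starts more or less open (0 to 0.5).
- vent_stem (a point): Point on the upright turning axis (stem) of the vent valve, at the height of the middle of the sleeve. From here to the handle point is the way the lever points.
- vent_handle (a point): Middle of the black sleeve of the vent lever, 75 mm out from the stem, half-way up the sleeve (which is 14 mm tall and 21 mm wide). About 90 mm above the tank's top; under it, 12 mm and more below the sleeve, lies only pipework, and the lever turns level about the stem.
- gauge: The gauge valve: the same boss, riser, elbow, brass ball valve and lever, but with a round dial pressure gauge (68 mm across, standing upright, dial facing outward) at the free end. Origin: foot of the riser, on the tank's top; x runs level along the pipe from the elbow to the gauge; z up. Stem 52 mm along x; the gauge reaches from 110 to 140 mm along x and is 84 mm high.
- gauge_lever (a joint): Angle of the gauge lever (rad). 0 = open: lever in line with the pipe, lying back over the elbow (-x of gauge). 1.571 = shut: square across the pipe (+y of gauge). Shuts clockwise from above; solid stops at both ends, no spring, stays where left. About 0.4 N m turns it (5 to 6 N at mid sleeve); not to be gripped, nor pressed with over 45 N at a stop. Starts more or less shut (1.05 to 1.57).
- gauge_stem (a point): Point on the upright turning axis (stem) of the gauge valve, at the height of the middle of the sleeve. From here to the handle point is the way the lever points.
- gauge_handle (a point): Middle of the black sleeve of the gauge lever, 75 mm out from the stem, half-way up the sleeve (which is 14 mm tall and 21 mm wide). About 90 mm above the tank's top; under it, 12 mm and more below the sleeve, lies only pipework, and the lever turns level about the stem.
- drain_lever (a joint): Angle of the lever of the drain valve, the like ball valve low on the tank's right-hand end (-y end), sticking out 100 mm from it, lever 76 mm above the bench. 1.571 = shut, 0 = open. It is shut already and is to stay so.
- tape_roll: Bystander: white roll of sealing tape lying on the tank, 54 mm across, 19 mm high. Origin: centre of its underside.
- pipe_plug: Bystander: brass pipe plug standing on the tank, 27 mm across, 23 mm high. Origin: centre of its underside.
- paste_tin: Bystander: round tin standing on the tank, 54 mm across, 55 mm high. Origin: centre of its underside.
- leak_bottle: Bystander: white bottle standing on the bench left of the tank, 66 mm across, 190 mm high. Origin: centre of its underside.
- wrench: Bystander: spanner lying on the bench, 200 mm long.
- flat_brush: Bystander: flat brush with a wooden handle lying on the bench, 240 mm long.
- hammer: Bystander: hammer lying on the bench, 260 mm long.

How it is judged (in metres and radians):
At the end, for the whole second after the job is handed in: Vent lever within 0.12 rad (7 degrees) of its shut stop, gauge lever within 0.12 rad of its open stop, both at rest; drain lever still shut within 0.12 rad; every loose bystander within 30 mm of where it stood (value of joint each of vent_lever, drain_lever above 1.45 rad and value of joint gauge_lever below 0.12 rad and velocity of joint vent_lever between -0.05 and 0.05 rad/s and velocity of joint gauge_lever between -0.05 and 0.05 rad/s and distance of each of tape_roll, pipe_plug, paste_tin, leak_bottle, wrench, flat_brush, hammer from where it was at the start of the episode below 0.03 m); the robot touches nothing.
It fails at once if a bystander is lifted, carried or pushed more than 30 mm (distance of any of tape_roll, pipe_plug, paste_tin, leak_bottle, wrench, flat_brush, hammer from where it was at the start of the episode above 0.03 m).
It fails at once if the drain valve is moved off its shut stop by more than 0.12 rad (value of joint drain_lever below 1.45 rad).
It fails at once if a lever is gripped or forced (more than 45 N on it) (contact force between the fingers and vent_lever above 45 N or contact force between the fingers and gauge_lever above 45 N).
It also fails if it takes over 64 s, if anything falls off the work surface, if the arm or the gripper's body presses on something with over 40 N, if the wrist force passes 120 N, or if a joint passes its speed limit or range.

## Working session

There is one attempt and no reset: what is moved stays moved. The work goes in short steps, Python scripts to look and compute and a shell command to move; the robot and the scene stay as the last step left them, time stands still between calls to the robot, and variables do not carry over. Pictures are saved under pics/ and viewed, and the job is handed in when it is done.

```bash
ls; mkdir -p pics
python3 - <<'E'
from plant import manip
import cv2
s=manip.state();print({k:s[k] for k in('time_s','eef_pos','tool_rot','grip_width','ft_force')})
for n in('side','top','wrist'):
    c=manip.read_camera(n);cv2.imwrite(f'pics/{n}0.png',c['pixels'][:,:,::-1])
    print(n,{k:v for k,v in c.items() if k!='pixels'})
E
```

```text
pics
{'time_s': 0.0, 'eef_pos': array([0.26989521, 0.56329787, 0.20645384]), 'tool_rot': array([[-9.01836018e-01,  4.32078220e-01, -4.56305253e-04],
       [ 4.32078454e-01,  9.01835303e-01, -1.13857975e-03],
       [-8.04433249e-05, -1.22397189e-03, -9.99999248e-01]]), 'grip_width': 1.0031281599438533, 'ft_force': array([-0.0717719 ,  0.91939127,  0.87134791])}
side {'fovy': 51.44067733147469, 'cx': 279.1484745103107, 'cy': 210.80685365351084, 'rvec': array([ 2.03098748, -0.88461038,  0.43756896]), 'tvec': array([-0.35511632,  0.30824195,  1.06332079])}
top {'fovy': 47.91929304164713, 'cx': 280.8396866435772, 'cy': 210.18451206535983, 'rvec': array([ 2.1284202 , -2.10106571,  0.16849678]), 'tvec': array([-0.03772564,  0.48321899,  1.50678091])}
wrist {'fovy': 65.70646984690485, 'cx': 282.02625529551693, 'cy': 212.052109831532, 'mount': array([[-7.63043247e-06, -9.54154551e-01, -2.99314371e-01,
         7.67124665e-02],
       [ 9.99999793e-01, -1.99921143e-04,  6.11815722e-04,
        -1.41604994e-04],
       [-6.43606027e-04, -2.99314304e-01,  9.54154355e-01,
        -1.67226532e-01],
       [ 0.00000000e+00,  0.00000000e+00,  0.00000000e+00,
         1.00000000e+00]])}
```

View pics/side0.png

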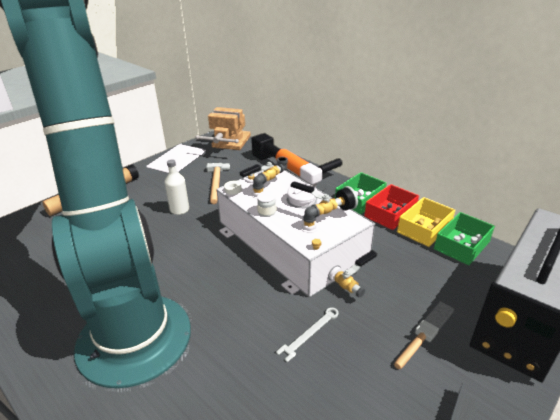

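View pics/top0.png

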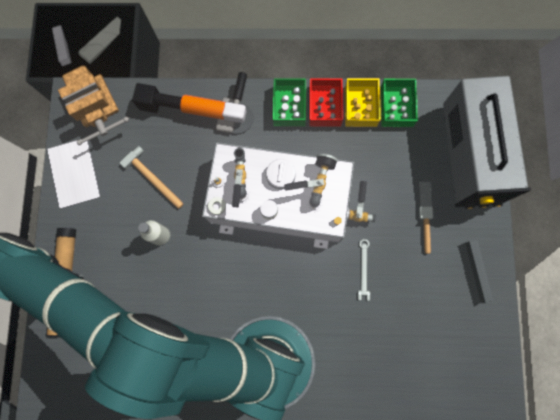

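View pics/wrist0.png

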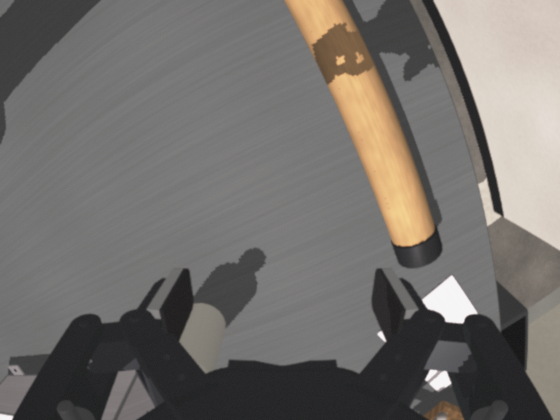

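The top picture shows the tank at about (280,190). The valve at (240,175) is on the left and the gauge valve at (320,180) on the right. I'll enlarge both.

Run:
```python
import cv2
a=cv2.imread('pics/top0.png')[135:255,195:355];cv2.imwrite('pics/topc.png',cv2.resize(a,None,fx=5,fy=5,interpolation=cv2.INTER_CUBIC))
a=cv2.imread('pics/side0.png')[150:300,215:375];cv2.imwrite('pics/sidec.png',cv2.resize(a,None,fx=4,fy=4,interpolation=cv2.INTER_CUBIC))
```

```text
(no output)
```

View pics/topc.png

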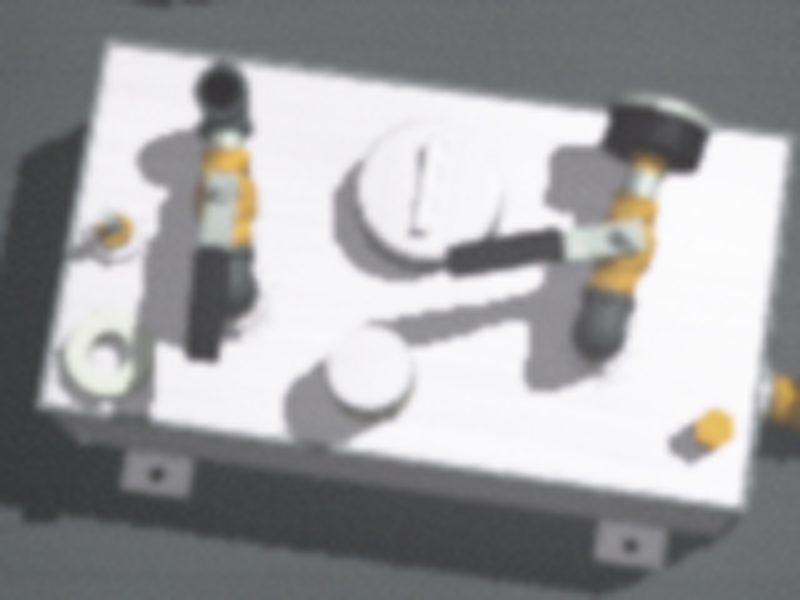

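View pics/sidec.png

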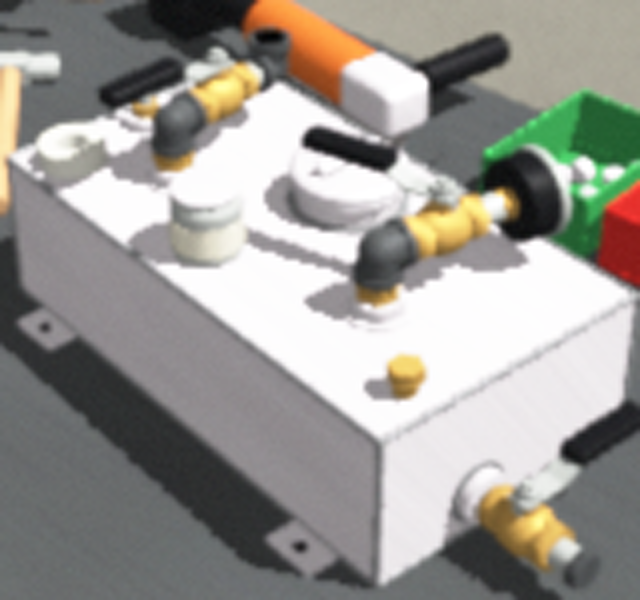

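Both valves are clear: the vent valve is on the left, with its stem at crop (217,192) and sleeve middle at (207,303). The gauge valve is on the right, with its stem at (622,238) and sleeve middle at (506,252). I'll compute positions from these and cross-check them against the side view.

```bash
cat > h.py <<'E'
from plant import manip
import numpy as np, cv2
def cam(n):
    c=manip.read_camera(n); f=210/np.tan(np.radians(c['fovy']/2))
    K=np.array([[f,0,c['cx']],[0,f,c['cy']],[0,0,1]]); return c,K,cv2.Rodrigues(c['rvec'])[0],c['tvec']
def plane(C,u,v,z):
    c,K,R,t=C; d=R.T@np.linalg.solve(K,[u,v,1]); o=-R.T@t; return o+d*(z-o[2])/d[2]
def proj(C,p):
    c,K,R,t=C; q=K@(R@np.asarray(p)+t); return q[:2]/q[2]
E
python3 - <<'E'
from h import *
np.set_printoptions(precision=4,suppress=True)
T=cam('top');S=cam('side')
cr=lambda u,v,z:plane(T,195+(u-2)/5,135+(v-2)/5,z)
P=dict(vs=cr(217,192,.227),vh=cr(207,303,.227),gs=cr(622,238,.227),gh=cr(506,252,.227),bend=cr(220,88,.206),
 c1=cr(110,42,.13),c2=cr(790,137,.13),c3=cr(745,508,.13),c4=cr(40,408,.13),tin=cr(370,370,.185),tape=cr(103,357,.149),neck=cr(430,190,.172))
for k,p in P.items(): print(k,p,'side crop',(proj(S,p)-[215,150])*4)
for a,b in(('vs','vh'),('gs','gh'),('c1','c2'),('c2','c3')): 
    d=P[b]-P[a];print(a,b,np.linalg.norm(d),np.degrees(np.arctan2(d[1],d[0])))
E
```

```text
vs [0.5595 0.0914 0.227 ] side crop [202.6275  42.6055]
vh [0.4928 0.0951 0.227 ] side crop [134.7054  73.6458]
gs [ 0.534  -0.1461  0.227 ] side crop [427.5525 169.4451]
gh [ 0.5249 -0.0786  0.227 ] side crop [342.401  139.3785]
bend [0.6296 0.0941 0.206 ] side crop [264.1696  33.1386]
c1 [0.6835 0.1746 0.13  ] side crop [240.1452  60.1211]
c2 [ 0.6243 -0.257   0.13  ] side crop [629.4001 292.7291]
c3 [ 0.389  -0.2267  0.13  ] side crop [376.1683 440.2545]
c4 [0.4462 0.2087 0.13  ] side crop [ -0.5186 156.1227]
tin [0.462  0.0015 0.185 ] side crop [197.3534 185.3938]
tape [0.4751 0.1676 0.149 ] side crop [ 59.8533 139.3467]
neck [ 0.5766 -0.0322  0.172 ] side crop [340.393  153.6698]
vs vh 0.06682515167034567 176.79880321029418
gs gh 0.06808922155954461 97.61756653109731
c1 c2 0.43565752586013556 -97.80987679065896
c2 c3 0.23721998739239195 172.64812078904157
```

Tank edges come out at 436 × 237 mm, matching 440 × 240, and the lever points agree with the side view to 2–3 px. At a tip height of about 0.206 only the levers, the gauge and the bend can be touched. I'll raise, shut the fingers and square the tool up first.

```bash
python3 -m pendant '0 0 -0.2 0 0 0;0 0 -0.2 0 0 0;0 0 -0.2 0 0 0;0 0 -0.2 0 0 0;0 0 0 0 0 -1;0 0 0 0 0 -1;0 0 0 0 0 -1;0 0 0 0 0 -1;0 0 0 0 0 -1;0 0 0 0 0 0;0 0 0 0 0 0' 0
```

```text
time_s: 1.17
eef_pos: [0.2701, 0.5635, 0.2869]
tool_rot: [[-1.0, 0.013, -0.0], [0.013, 1.0, -0.0], [0.0, -0.0, -1.0]]
ft_force: [0.8, 0.1, 0.3]
grip_width: -0.001
```

```bash
python3 -m pendant '-0.11 -0.25 0 0 0 0;-0.11 -0.25 0 0 0 0;-0.11 -0.25 0 0 0 0;-0.11 -0.25 0 0 0 0;-0.11 -0.25 0 0 0 0;-0.11 -0.25 0 0 0 0;-0.11 -0.25 0 0 0 0;-0.11 -0.25 0 0 0 0;-0.11 -0.25 0 0 0 0;-0.11 -0.25 0 0 0 0;-0.11 -0.25 0 0 0 0;-0.11 -0.25 0 0 0 0;-0.11 -0.25 0 0 0 0;-0.11 -0.25 0 0 0 0;-0.11 -0.25 0 0 0 0;-0.11 -0.25 0 0 0 0;-0.11 -0.25 0 0 0 0;-0.11 -0.25 0 0 0 0;-0.11 -0.25 0 0 0 0;-0.11 -0.25 0 0 0 0'
python3 -m pendant '0 0 0 0 0 0;0 0 0 0 0 0;0 0 0 0 0 0'
python3 - <<'E'
from h import *
c=manip.read_camera('wrist');cv2.imwrite('pics/w1.png',c['pixels'][:,:,::-1])
c=manip.read_camera('side');cv2.imwrite('pics/s1.png',cv2.resize(c['pixels'][130:300,190:390,::-1],None,fx=3.5,fy=3.5,interpolation=cv2.INTER_CUBIC))
E
```

```text
time_s: 2.83
eef_pos: [0.4851, 0.0601, 0.2873]
tool_rot: [[-1.0, 0.014, 0.0], [0.014, 1.0, 0.0], [-0.0, 0.0, -1.0]]
ft_force: [0.7, 0.5, -0.3]
grip_width: 0.001
time_s: 3.08
eef_pos: [0.4846, 0.0618, 0.2871]
tool_rot: [[-1.0, 0.012, -0.0], [0.012, 1.0, 0.0], [0.0, 0.0, -1.0]]
ft_force: [0.2, 0.6, 0.8]
grip_width: 0.005
```

View pics/w1.png

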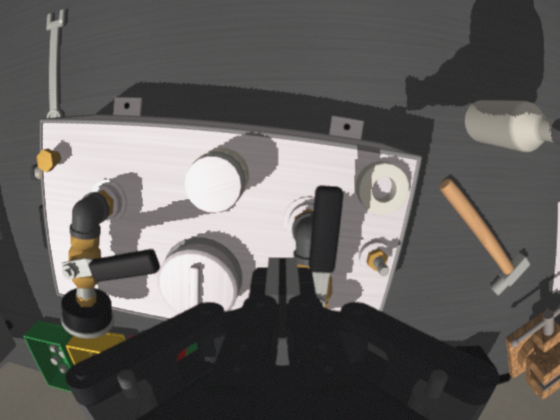

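View pics/s1.png

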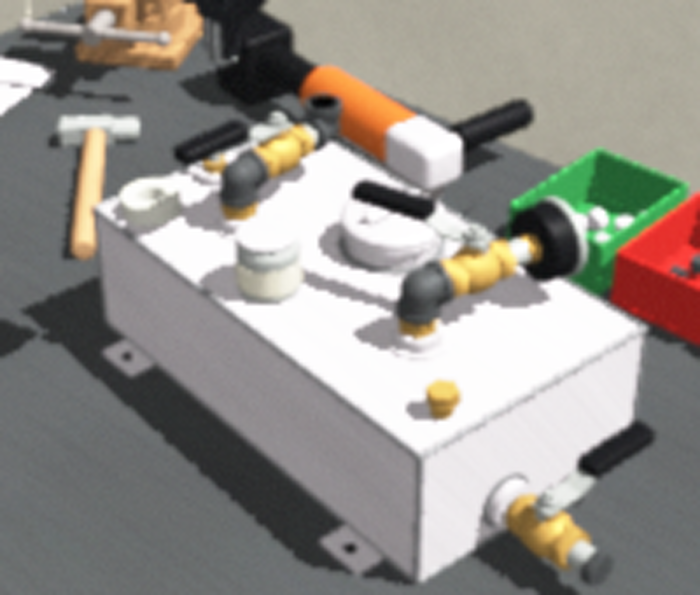

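The wrist picture shows the shut fingers ending near (285,265) with the vent sleeve at (325,228) beside them. The side picture doesn't show the gripper at all, so I'll check the whole frame.

Run:
```python
from h import *
S=cam('side');cv2.imwrite('pics/s2.png',S[0]['pixels'][:,:,::-1]);T=cam('top');cv2.imwrite('pics/t2.png',T[0]['pixels'][:,:,::-1])
p=manip.state()['eef_pos'];print(p,proj(S,p),proj(T,p))
```

```text
[0.48457913 0.0621555  0.28713462] [253.3688109  154.53908196] [245.21040258 193.59041246]
```

View pics/s2.png

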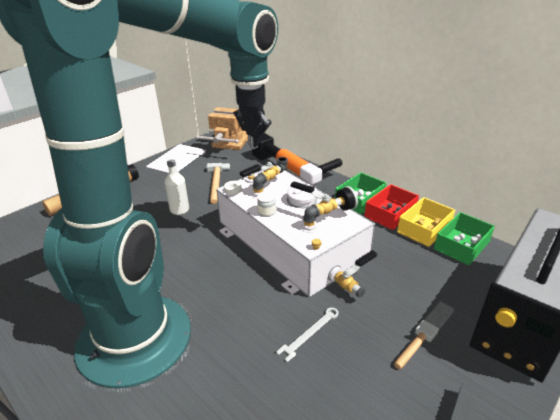

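View pics/t2.png

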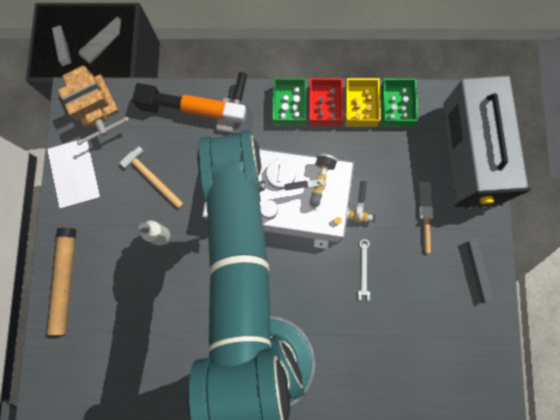

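Run:
```python
from h import *
S=cam('side');a=S[0]['pixels'][60:210,200:350,::-1];a=cv2.resize(a,None,fx=4,fy=4,interpolation=cv2.INTER_CUBIC)
s=manip.state();p,R=s['eef_pos'],s['tool_rot']
for d in(0,.011):
  q=(proj(S,p+R@[0,0,d])-[200,60]+.5)*4;cv2.circle(a,tuple(int(v) for v in q),4,(0,0,255),1)
cv2.imwrite('pics/s3.png',a)
```

```text
(no output)
```

View pics/s3.png

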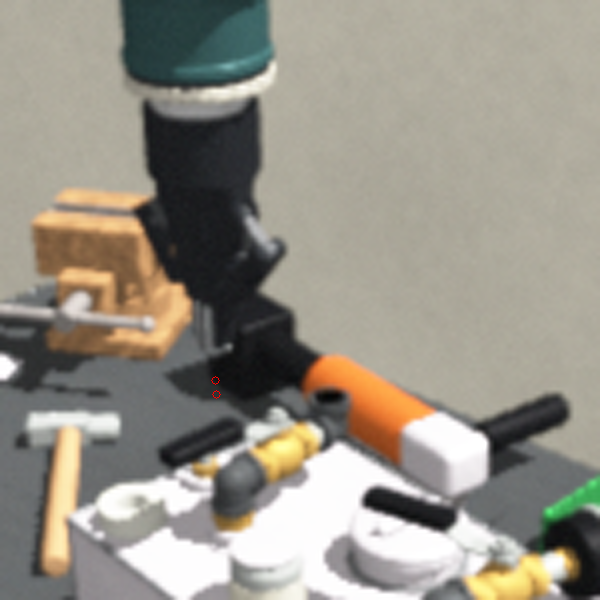

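Run:
```python
import cv2,numpy as np
from h import *
S=cam('side');a=S[0]['pixels'][110:175,220:300,::-1].astype(float)
a=np.clip(255*(a/255)**.5,0,255).astype('uint8');cv2.imwrite('pics/s4.png',cv2.resize(a,None,fx=9,fy=9,interpolation=cv2.INTER_CUBIC))
```

```text
(no output)
```

View pics/s4.png

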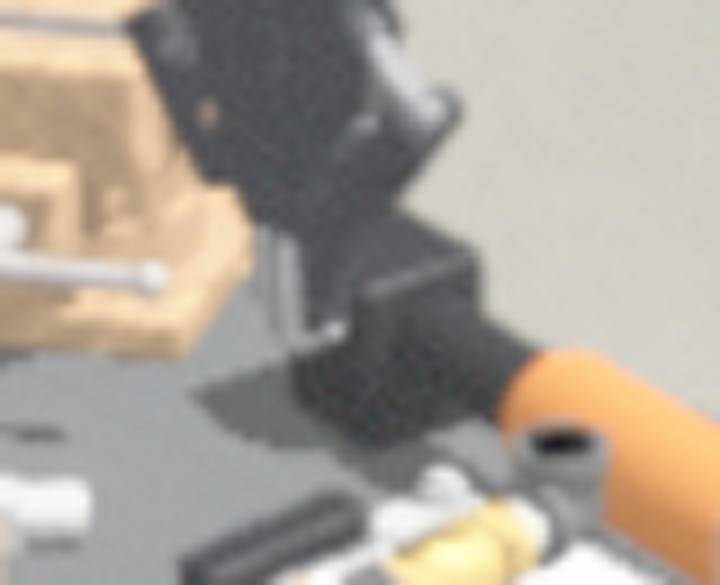

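Run:
```python
import cv2,numpy as np
from h import *
S=cam('side');b=S[0]['pixels'][:,:,::-1];a=cv2.imread('pics/side0.png')
d=np.abs(a.astype(int)-b).sum(2);d=np.clip(d*3,0,255).astype('uint8')[110:175,220:300]
d=cv2.cvtColor(cv2.resize(d,None,fx=9,fy=9,interpolation=cv2.INTER_NEAREST),cv2.COLOR_GRAY2BGR)
s=manip.state()
for z in(-.03,0,.011):
  q=(proj(S,s['eef_pos']-[0,0,z])-[220,110]+.5)*9;cv2.circle(d,tuple(int(v) for v in q),5,(0,0,255),2)
cv2.imwrite('pics/d.png',d)
```

```text
(no output)
```

View pics/d.png

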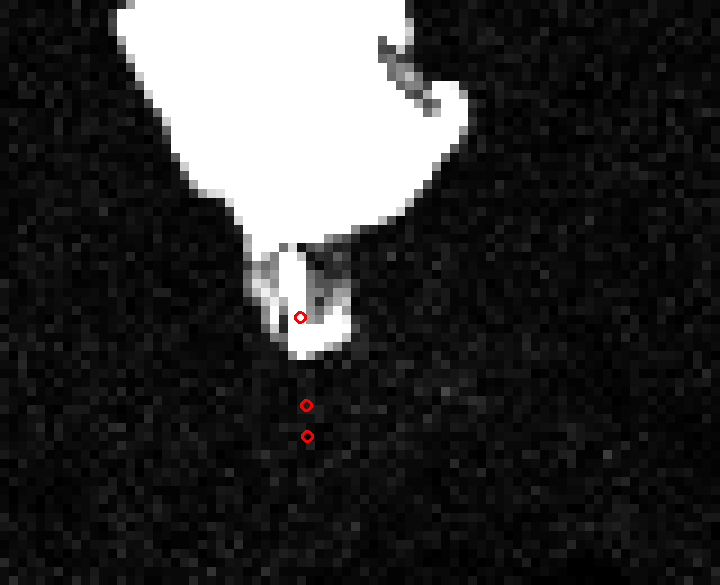

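The side view puts the fingertips about 10 px (around 30 mm) higher than the reported TCP pose implies. I'll cross-check with the wrist camera before moving.

```bash
cat >> h.py <<'E'
def wproj(c,p,s):  # world->wrist pixel
    M=c['mount']; f=210/np.tan(np.radians(c['fovy']/2))
    t=s['tool_rot'].T@(np.asarray(p)-s['eef_pos']); q=M[:3,:3].T@(t-M[:3,3])
    r=np.hypot(q[0],q[1]); th=np.arctan2(r,q[2]); return np.array([c['cx']+f*th*q[0]/r, c['cy']+f*th*q[1]/r])
E
python3 - <<'E'
from h import *
np.set_printoptions(precision=1,suppress=True)
s=manip.state();c=manip.read_camera('wrist');e=s['eef_pos'];R=s['tool_rot']
for z in(-.03,-.02,0,.011):print('tool z',z,wproj(c,e+R@[0,0,z],s),wproj(c,e+R@[.011,0,z],s))
for k,p in dict(vh=[.493,.095,.227],gs=[.534,-.146,.227],gh=[.525,-.079,.227],tin=[.462,.0015,.185],tape=[.475,.168,.149],c3=[.389,-.227,.13],c4=[.446,.209,.13]).items():print(k,wproj(c,p,s))
E
python3 - <<'E'
import cv2
a=cv2.imread('pics/w1.png')[170:320,190:380];cv2.imwrite('pics/w1c.png',cv2.resize(a,None,fx=4,fy=4,interpolation=cv2.INTER_CUBIC))
E
```

```text
tool z -0.03 [282. 279.] [282.  258.4]
tool z -0.02 [281.9 269.4] [281.9 249.7]
tool z 0 [281.9 253. ] [281.9 234.9]
tool z 0.011 [281.9 245.4] [281.9 228. ]
vh [326.3 228.9]
gs [ 62.2 269.4]
gh [118.2 264.4]
tin [211.3 178.7]
tape [388.5 183.3]
c3 [ 40.8 118.4]
c4 [420.1 153.4]
```

View pics/w1c.png

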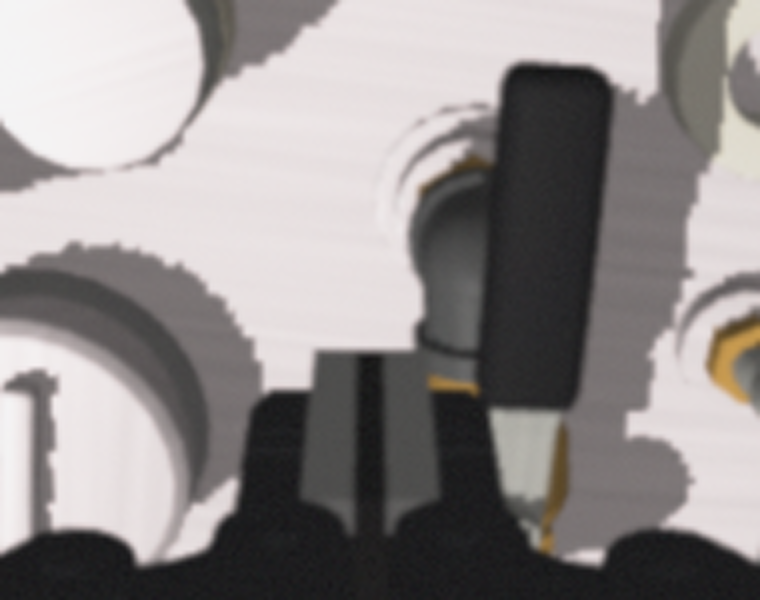

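The wrist view agrees with my scene points to a few px: vent sleeve predicted (326,229), seen about (325,228). It also confirms the fingertips end about 30–40 mm farther back than stated, with their edge at row 258. I'll lower beside the vent lever, over bare tank top, and check in the side view.

```bash
python3 -m pendant '0 -0.1 0 0 0 0;0 -0.05 0.1 0 0 0;0 0 0.15 0 0 0;0 0 0.15 0 0 0;0 0 0.15 0 0 0;0 0 0.1 0 0 0;0 0 0.05 0 0 0;0 0 0 0 0 0;0 0 0 0 0 0;0 0 0 0 0 0'
cat > look.py <<'E'
import sys
from h import *
n=sys.argv[1]
s=manip.state();c=manip.read_camera('wrist')
cv2.imwrite(f'pics/{n}w.png',cv2.resize(c['pixels'][120:340,140:420,::-1],None,fx=2.5,fy=2.5,interpolation=cv2.INTER_CUBIC))
S=cam('side');a=cv2.resize(S[0]['pixels'][110:240,220:370,::-1],None,fx=4.5,fy=4.5,interpolation=cv2.INTER_CUBIC)
for z in(-.03,0,.011):
  q=(proj(S,s['eef_pos']+s['tool_rot']@[0,0,z])-[220,110]+.5)*4.5;cv2.circle(a,tuple(int(v) for v in q),4,(0,0,255),1)
cv2.imwrite(f'pics/{n}s.png',a)
print(s['eef_pos'],s['ft_force'],s['time_s'])
E
python3 look.py a
```

```text
time_s: 4.32
eef_pos: [0.485, 0.0463, 0.2178]
tool_rot: [[-1.0, 0.011, 0.001], [0.011, 1.0, 0.0], [-0.001, 0.0, -1.0]]
ft_force: [0.3, 0.1, 0.3]
grip_width: 0.003
[0.48503794 0.04629463 0.21776955] [0.32186859 0.08485447 0.33380184] 4.3167
```

View pics/as.png

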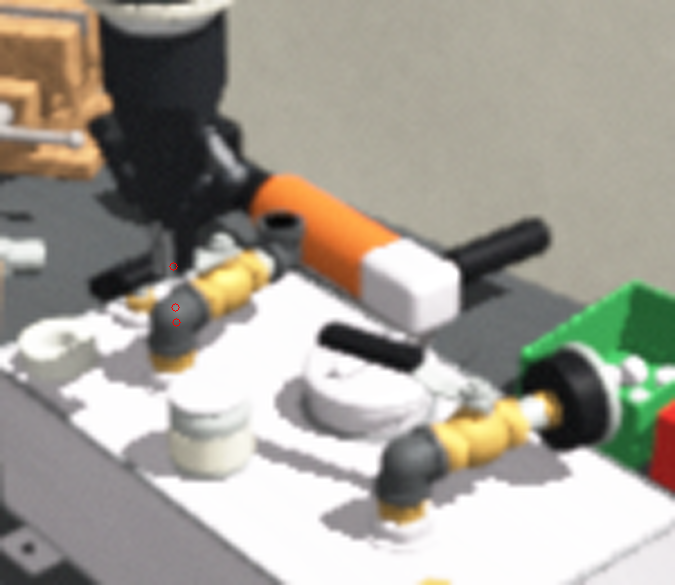

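View pics/aw.png

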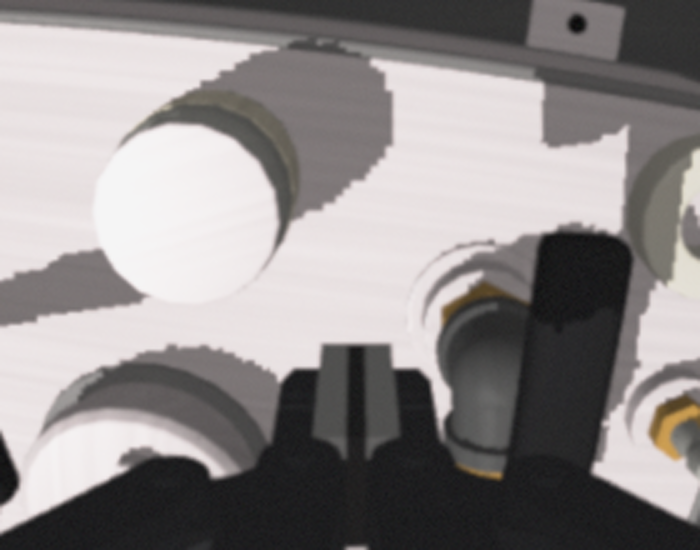

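The side view confirms it: the fingertip ends at crop row ~275, against a predicted 322, so the real tip stands about 35–40 mm behind the stated one (tip z ≈ TCP + 0.028). I'll lower a further 35 mm in the same free spot and look again.

```bash
python3 -m pendant '0 0 0.1 0 0 0;0 0 0.1 0 0 0;0 0 0.1 0 0 0;0 0 0.05 0 0 0;0 0 0 0 0 0;0 0 0 0 0 0;0 0 0 0 0 0'
python3 look.py b
```

```text
time_s: 5.0
eef_pos: [0.4848, 0.0464, 0.1823]
tool_rot: [[-1.0, 0.01, 0.0], [0.01, 1.0, -0.0], [-0.0, -0.0, -1.0]]
ft_force: [-0.1, -0.1, -0.1]
grip_width: -0.0
[0.48482462 0.04635633 0.18228547] [-0.05032178 -0.1359306  -0.05823596] 5.0
```

View pics/bs.png

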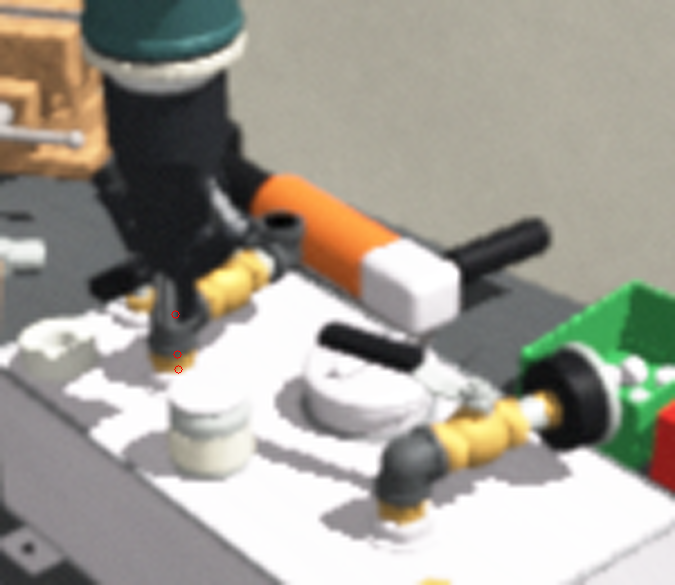

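View pics/bw.png

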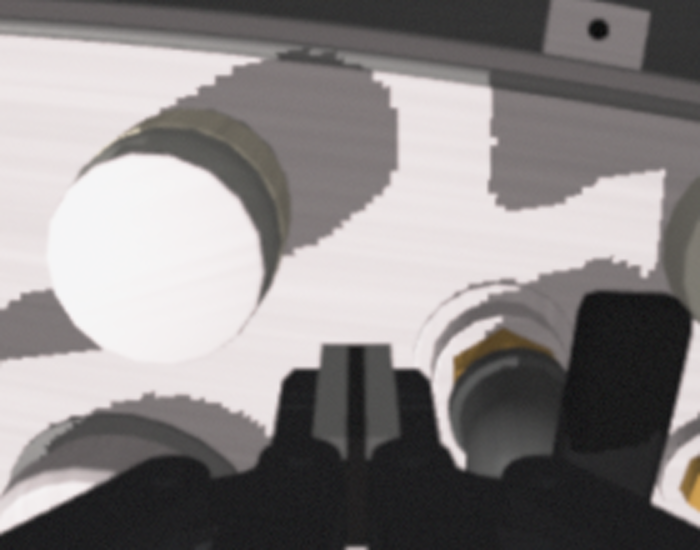

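The tip now covers the elbow's top at about (178,325), i.e. z ≈ 0.21. I'll lower another 6 mm and move out to a radius of about 88 mm, which keeps clear of the elbow. Then I'll begin the push towards +y.

```bash
python3 -m pendant '0.07 0 0.03 0 0 0;0.07 0 0.03 0 0 0;0 0 0 0 0 0;0 0.1 0 0 0 0;0 0.1 0 0 0 0;0 0.05 0 0 0 0;0 0.05 0 0 0 0;0 0.05 0 0 0 0;0 0.05 0 0 0 0;0 0.05 0 0 0 0;0 0.05 0 0 0 0;0 0.05 0 0 0 0;0 0.05 0 0 0 0;0 0 0 0 0 0;0 0 0 0 0 0'
python3 look.py c
```

```text
time_s: 6.35
eef_pos: [0.4713, 0.107, 0.176]
tool_rot: [[-1.0, 0.01, -0.0], [0.01, 1.0, 0.0], [0.0, 0.0, -1.0]]
ft_force: [0.5, -0.2, 0.2]
grip_width: -0.002
[0.47125592 0.10695628 0.17602972] [ 0.47402464 -0.191968    0.21210276] 6.35
```

View pics/cs.png

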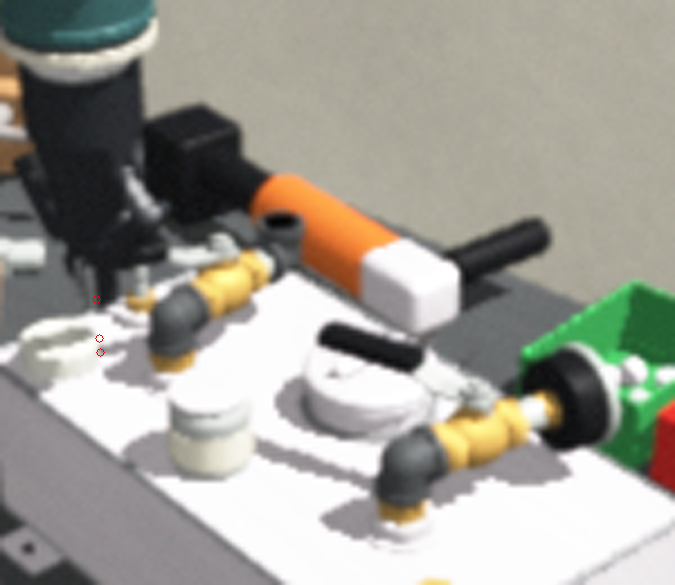

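View pics/cw.png

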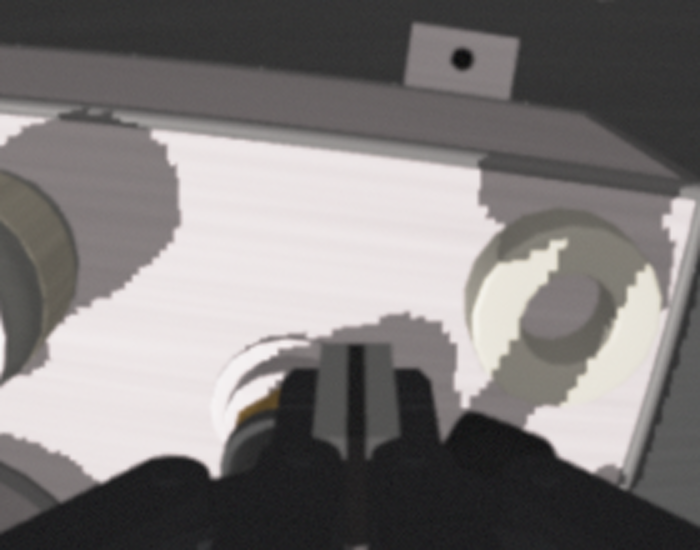

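The lever is turning with the finger, with its sleeve now just left of it at crop (500,440). I'll continue round the arc.

```bash
python3 -m pendant '-0.02 0.07 0 0 0 0;-0.02 0.07 0 0 0 0;-0.02 0.07 0 0 0 0;-0.02 0.07 0 0 0 0;-0.045 0.055 0 0 0 0;-0.045 0.055 0 0 0 0;-0.045 0.055 0 0 0 0;-0.045 0.055 0 0 0 0;-0.055 0.04 0 0 0 0;-0.055 0.04 0 0 0 0;-0.055 0.04 0 0 0 0;0 0 0 0 0 0;0 0 0 0 0 0'
python3 look.py d
```

```text
time_s: 7.53
eef_pos: [0.5148, 0.1685, 0.176]
tool_rot: [[-1.0, 0.01, 0.0], [0.01, 1.0, 0.0], [-0.0, 0.0, -1.0]]
ft_force: [1.1, 0.6, 0.5]
grip_width: 0.0
[0.51484612 0.16847715 0.17603707] [1.11994327 0.59239117 0.52096411] 7.5333
```

View pics/ds.png

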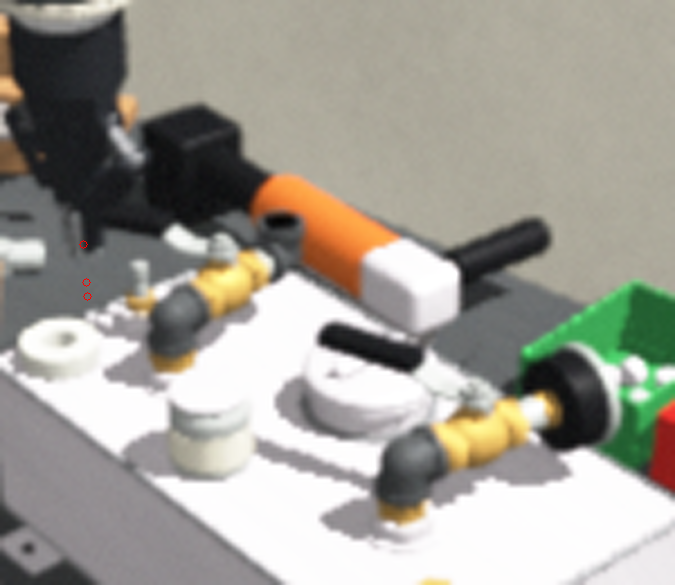

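View pics/dw.png

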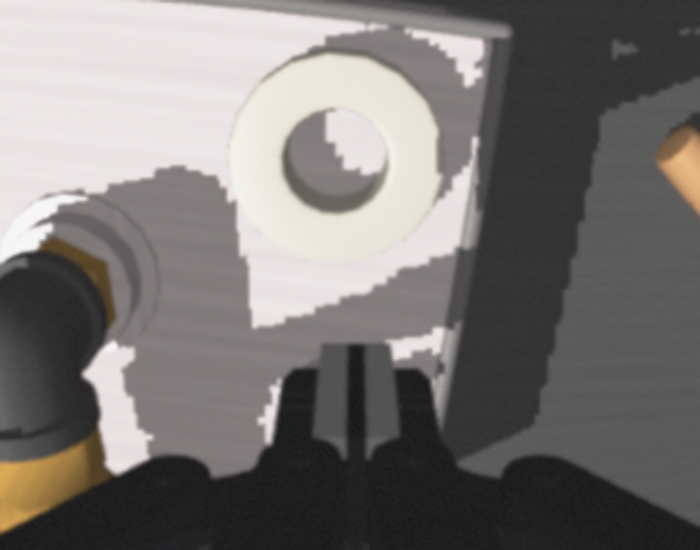

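The lever is about three-quarters round, with its stem plate pointing left at crop (190,238). I'll finish gently along +x, watching the force.

```bash
python3 -m pendant '-0.04 0.01 0 0 0 0;-0.04 0.01 0 0 0 0;-0.04 0.01 0 0 0 0;-0.03 0 0 0 0 0;-0.03 0 0 0 0 0'; python3 -m pendant '-0.03 0 0 0 0 0'; python3 -m pendant '-0.02 0 0 0 0 0';python3 -m pendant '-0.02 0 0 0 0 0'
```

```text
time_s: 8.05
eef_pos: [0.5321, 0.1716, 0.1761]
tool_rot: [[-1.0, 0.01, -0.001], [0.01, 1.0, 0.001], [0.001, 0.001, -1.0]]
ft_force: [-6.6, 3.0, 1.1]
grip_width: 0.004
time_s: 8.13
eef_pos: [0.5351, 0.1716, 0.176]
tool_rot: [[-1.0, 0.01, -0.001], [0.01, 1.0, 0.001], [0.001, 0.001, -1.0]]
ft_force: [-5.0, 3.0, 0.8]
grip_width: 0.001
time_s: 8.22
eef_pos: [0.5372, 0.1716, 0.176]
tool_rot: [[-1.0, 0.01, -0.001], [0.01, 1.0, 0.001], [0.001, 0.001, -1.0]]
ft_force: [-5.7, 4.3, 0.8]
grip_width: -0.002
time_s: 8.3
eef_pos: [0.5391, 0.1716, 0.176]
tool_rot: [[-1.0, 0.01, -0.001], [0.01, 1.0, 0.001], [0.001, 0.001, -1.0]]
ft_force: [-5.0, 3.4, 1.2]
grip_width: -0.001
```

```bash
python3 -m pendant '-0.02 0 0 0 0 0' | grep -E 'pos|force'; python3 -m pendant '-0.02 0 0 0 0 0'| grep -E 'pos|force';python3 -m pendant '-0.02 0 0 0 0 0'| grep -E 'pos|force'
```

```text
eef_pos: [0.541, 0.1716, 0.1761]
ft_force: [-5.7, 3.5, 1.4]
eef_pos: [0.543, 0.1716, 0.176]
ft_force: [-5.6, 3.8, 0.9]
eef_pos: [0.5446, 0.1716, 0.1759]
ft_force: [-22.3, 4.1, 7.0]
```

The force jumped to 22 N at x ≈ 0.544, so this is the stop (where the lever lies square to the pipe given the tank's yaw). I'll back off and look.

```bash
python3 -m pendant '0.1 0 0 0 0 0;0.2 0 0 0 0 0;0 0 -0.2 0 0 0;0 0 -0.2 0 0 0;0 0 -0.2 0 0 0;0.2 -0.2 -0.1 0 0 0;0.2 -0.3 0 0 0 0;0.2 -0.3 0 0 0 0;0 -0.3 0 0 0 0;0 0 0 0 0 0;0 0 0 0 0 0'
python3 look.py e
```

```text
time_s: 9.47
eef_pos: [0.4543, 0.0606, 0.2467]
tool_rot: [[-1.0, 0.013, 0.002], [0.013, 1.0, 0.001], [-0.002, 0.001, -1.0]]
ft_force: [0.5, 1.4, 0.6]
grip_width: -0.001
[0.45428525 0.06055125 0.2466551 ] [0.54394473 1.44616665 0.5697718 ] 9.4667
```

View pics/es.png

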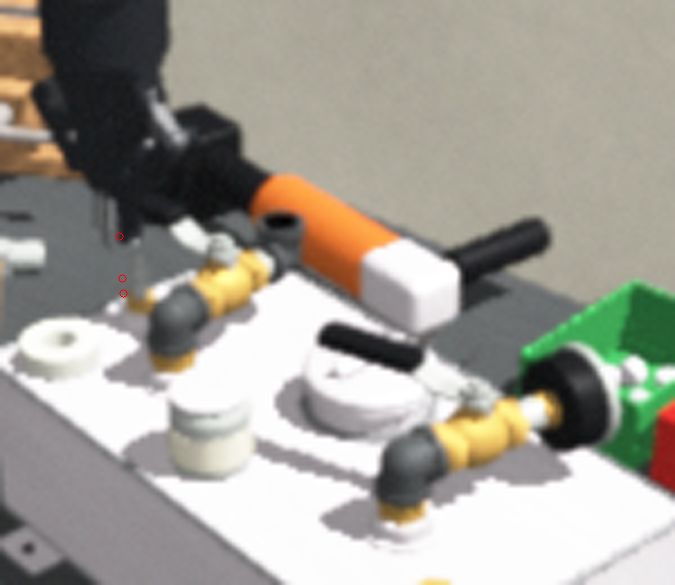

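View pics/ew.png

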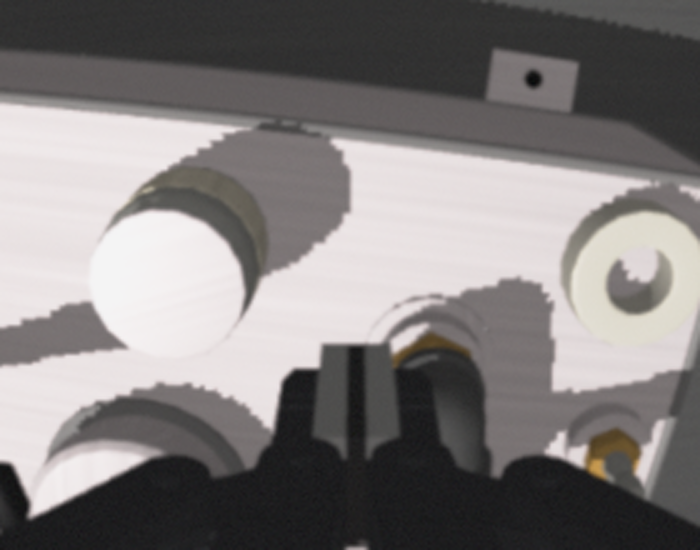

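The vent lever's stem plate now points left, square across the pipe, and the tape roll is unmoved. Next is the gauge lever: I'll move at height to its far (+x) side and lower there.

```bash
python3 -m pendant '-0.2 -0.2 0 0 0 0;-0.24 -0.24 0 0 0 0;-0.24 -0.24 0 0 0 0;-0.24 -0.24 0 0 0 0;-0.24 -0.24 0 0 0 0;0 0 0.15 0 0 0;0 0 0.15 0 0 0;0 0 0.15 0 0 0;0 0 0 0 0 0;0 0 0 0 0 0;0 0 0 0 0 0'
python3 look.py f
```

```text
time_s: 10.48
eef_pos: [0.5696, -0.055, 0.2018]
tool_rot: [[-1.0, 0.01, 0.001], [0.01, 1.0, -0.0], [-0.001, -0.0, -1.0]]
ft_force: [0.7, -0.6, 0.3]
grip_width: 0.003
[ 0.56957738 -0.05495537  0.20181833] [ 0.71220919 -0.64047709  0.31923139] 10.4833
```

View pics/fs.png

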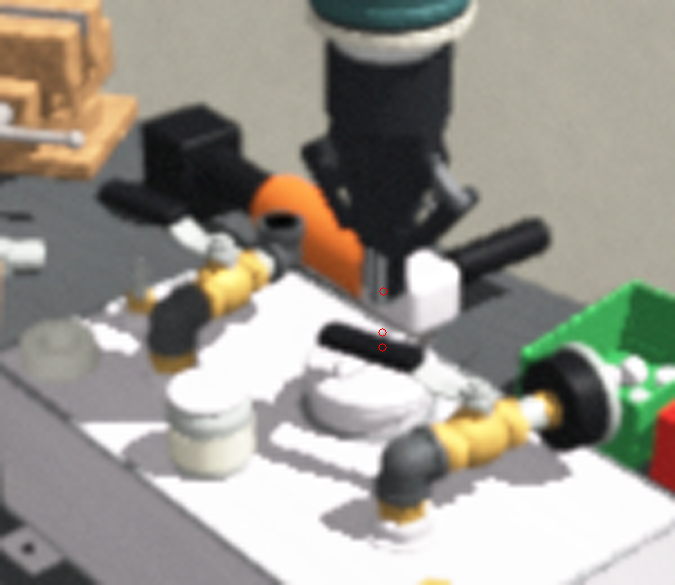

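View pics/fw.png

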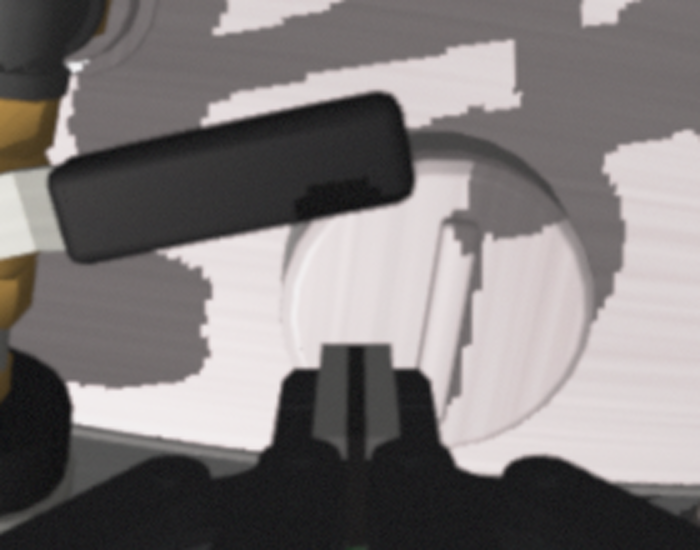

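The finger is at about (356,345), on the far side of the gauge sleeve near its outer end, with the filler neck below. I'll lower 26 mm and push toward −x round the arc.

```bash
python3 -m pendant '0 0 0.1 0 0 0;0 0 0.1 0 0 0;0 0 0.06 0 0 0;0 0 0 0 0 0;0.08 -0.01 0 0 0 0;0.08 -0.01 0 0 0 0;0.08 -0.01 0 0 0 0;0.055 -0.01 0 0 0 0;0.055 -0.01 0 0 0 0;0.055 -0.01 0 0 0 0;0.055 -0.01 0 0 0 0;0.055 -0.01 0 0 0 0;0.055 -0.01 0 0 0 0;0.055 -0.025 0 0 0 0;0.055 -0.025 0 0 0 0;0.055 -0.025 0 0 0 0;0.055 -0.025 0 0 0 0;0.055 -0.03 0 0 0 0'
python3 look.py g
```

```text
time_s: 12.08
eef_pos: [0.4845, -0.0766, 0.1757]
tool_rot: [[-1.0, 0.01, 0.002], [0.01, 1.0, 0.0], [-0.002, 0.0, -1.0]]
ft_force: [4.8, 2.5, 0.5]
grip_width: -0.002
[ 0.48453546 -0.07655646  0.17573234] [4.7698564  2.48765819 0.50589539] 12.0833
```

View pics/gs.png

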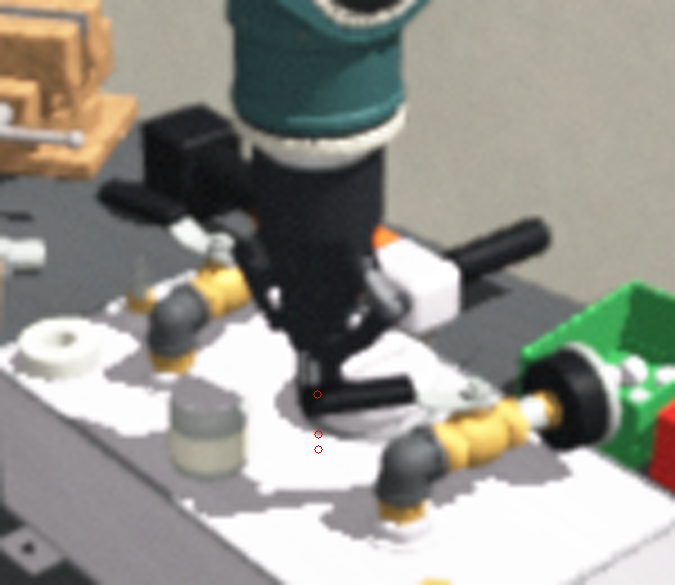

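View pics/gw.png

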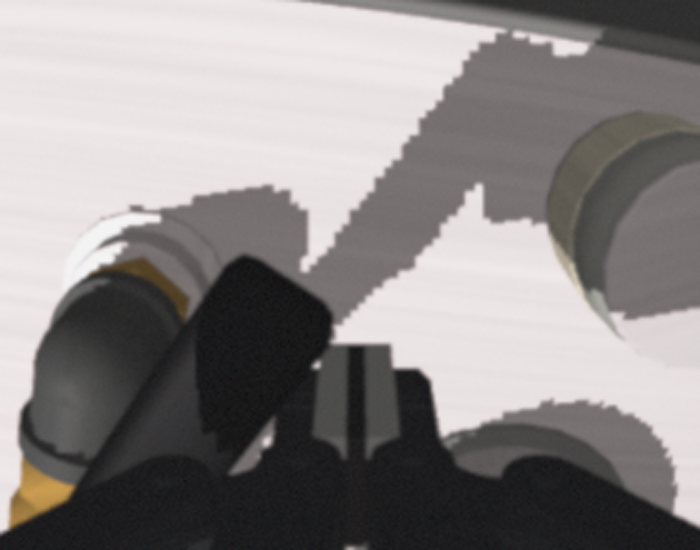

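The lever is at mid-travel, with the finger against its outer end at (330,330). I'll keep the radius and turn the push more towards −y.

```bash
python3 -m pendant '0.03 -0.045 0 0 0 0;0.03 -0.045 0 0 0 0;0.03 -0.045 0 0 0 0;0.03 -0.045 0 0 0 0;0.03 -0.045 0 0 0 0' | grep -E 'pos|force'; python3 -m pendant '0.02 -0.035 0 0 0 0;0.02 -0.035 0 0 0 0'| grep -E 'pos|force'
python3 look.py i
```

```text
eef_pos: [0.4693, -0.0988, 0.1753]
ft_force: [4.5, 3.3, 1.0]
eef_pos: [0.4661, -0.1049, 0.1755]
ft_force: [20.6, 29.9, -4.5]
[ 0.4661138  -0.10485428  0.17550586] [20.55262638 29.87937393 -4.52152015] 12.7667
```

View pics/iw.png

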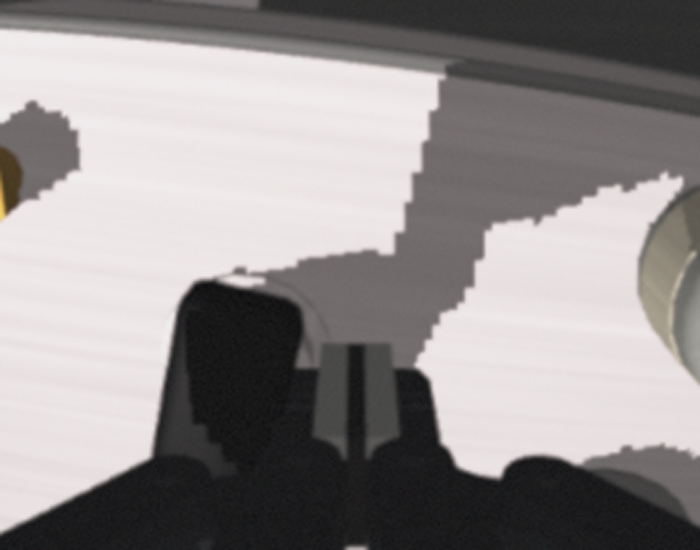

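The force rose to 36 N (under 45 N) with the lever in line over the elbow, so this is the stop. I'll back off straight away, rise and move clear.

```bash
python3 -m pendant '-0.03 0.06 0 0 0 0;0 0.15 0 0 0 0;0 0.1 0 0 0 0;0 0 -0.2 0 0 0;0 0 -0.3 0 0 0;0 0 -0.3 0 0 0;0 0 -0.3 0 0 0;0.15 0.25 0 0 0 0;0.15 0.3 0 0 0 0;0.15 0.3 0 0 0 0;0.15 0.3 0 0 0 0;0.15 0.3 0 0 0 0;0.15 0.3 0 0 0 0;0.15 0.3 0 0 0 0;0.15 0.3 0 0 0 0;0.1 0.3 0 0 0 0;0 0.3 0 0 0 0;0 0.3 0 0 0 0;0 0.3 0 0 0 0;0 0.3 0 0 0 0'
python3 -m pendant '0 0.3 0 0 0 0;0 0.2 0 0 0 0;0 0 0 0 0 0;0 0 0 0 0 0'
python3 - <<'E'
from h import *
for n,(a,b,c,d) in dict(top=(135,255,195,385),side=(130,300,190,390)).items():
    C=cam(n);cv2.imwrite(f'pics/{n}z.png',C[0]['pixels'][:,:,::-1]);cv2.imwrite(f'pics/{n}zc.png',cv2.resize(C[0]['pixels'][a:b,c:d,::-1],None,fx=[3.5,4][n=='top'],fy=[3.5,4][n=='top'],interpolation=cv2.INTER_CUBIC))
E
```

```text
time_s: 14.53
eef_pos: [0.3419, 0.3126, 0.285]
tool_rot: [[-1.0, 0.01, -0.0], [0.01, 1.0, -0.0], [0.0, -0.0, -1.0]]
ft_force: [0.7, 0.3, -0.3]
grip_width: -0.004
time_s: 14.87
eef_pos: [0.3425, 0.3617, 0.2845]
tool_rot: [[-1.0, 0.009, -0.001], [0.009, 1.0, -0.001], [0.001, -0.001, -1.0]]
ft_force: [0.4, -0.6, -0.4]
grip_width: 0.0
```

View pics/topzc.png

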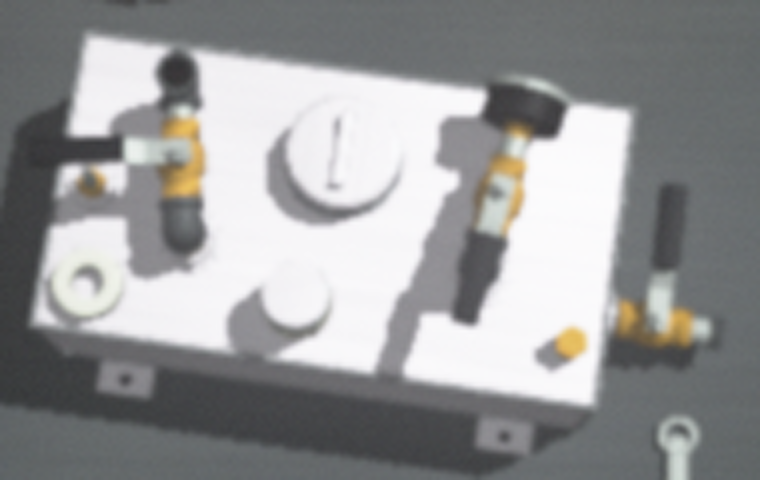

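View pics/sidezc.png

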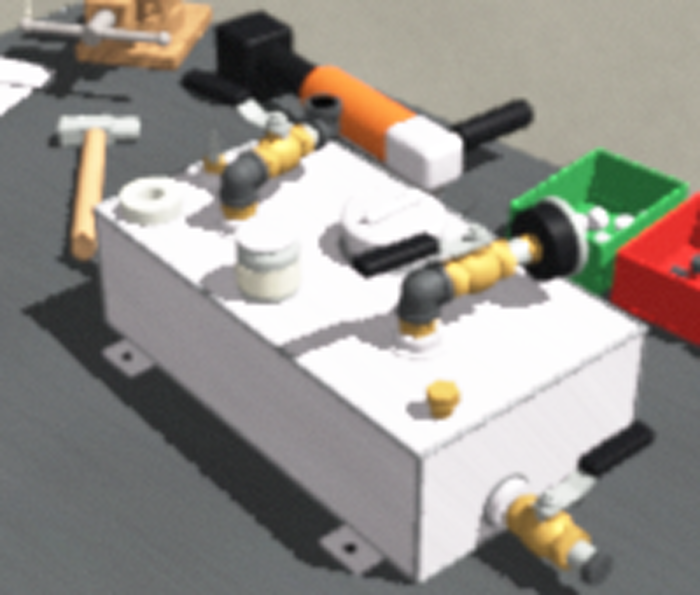

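View pics/topz.png

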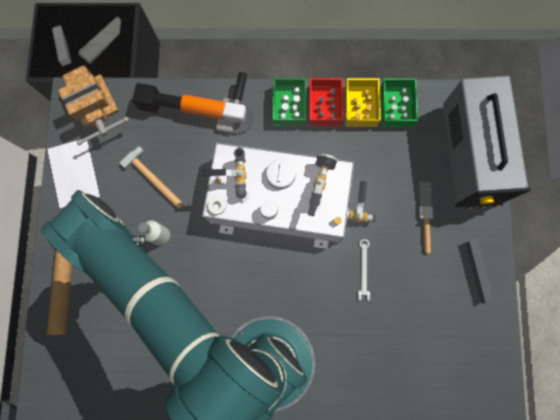

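Run:
```python
from h import *
T=cam('top');S=cam('side')
z=lambda u,v,h:plane(T,195+(u-1.5)/4,135+(v-1.5)/4,h)
o=lambda u,v,h:plane(T,195+(u-2)/5,135+(v-2)/5,h)
def hd(n,a,b):
    d=b-a;print(n,np.round(np.degrees(np.arctan2(d[1],d[0])),1),np.round(np.linalg.norm(d),4))
hd('vent lever',z(178,152,.227),z(75,150,.227)); hd('gauge lever',z(493,190,.229),z(477,279,.227))
hd('vent pipe -x',o(220,88,.206),o(238,285,.190)); 
hd('gauge pipe -x (gauge neck->elbow)',o(648,178,.18+.01),o(603,322,.195))
hd('drain now',z(655,325,.08),z(670,228,.076))
a=cv2.imread('pics/top0.png');b=cv2.imread('pics/topz.png');cv2.imwrite('pics/dt.png',cv2.absdiff(a,b)*2)
```

```text
vent lever 89.4 0.076
gauge lever 170.2 0.0667
vent pipe -x -173.8 0.1194
gauge pipe -x (gauge neck->elbow) 163.2 0.0939
drain now -9.8 0.0814
```

View pics/dt.png

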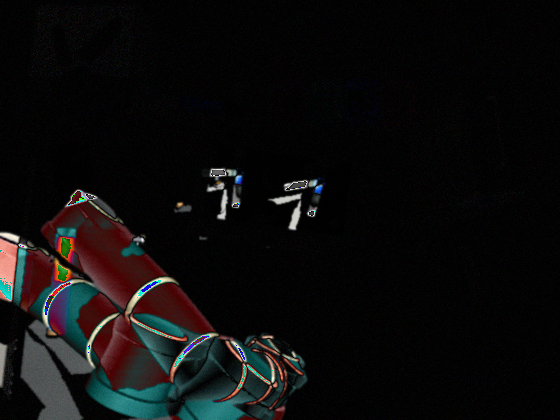

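Both levers read at or past the expected stop headings, within pixel error, and both gave a firm stop force. The difference picture shows a small change near the hammer handle's end at (180,207), which I'll check.

Run:
```python
import cv2,numpy as np
o=[cv2.resize(cv2.imread(f'pics/{n}.png')[135:260,110:230],None,fx=3.3,fy=3.3,interpolation=cv2.INTER_CUBIC) for n in('top0','topz')]
cv2.imwrite('pics/cmp.png',np.hstack(o))
```

```text
(no output)
```

View pics/cmp.png

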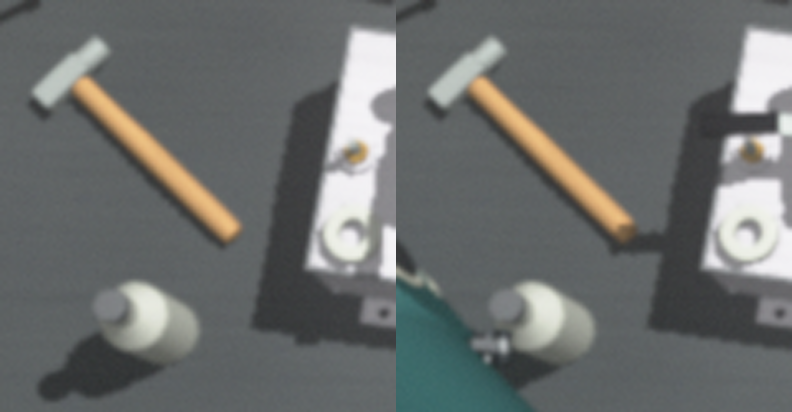

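The hammer, bottle and tape roll are all unmoved: the change was only the vent lever's shadow. The arm is clear and reads no contact force, so I'm handing in.

```bash
python3 -c "
from plant import manip
s=manip.state();print(s['time_s'],s['ft_force'],abs(s['dq']).max());print(manip.hand_in())"
```

```text
15.0667 [0.06415061 0.27879299 1.12556713] 0.17851638974898004
the job is handed in; nothing more can be done
None
```

I pushed both levers round to their stops with the shut fingertips, gripped nothing, and handed the job in at about 15 s. No verdict was reported.

- **Vent lever (left):** shut. It turned at 5–7 N until the force rose to about 22 N at the stop. The last top picture shows it square across the pipe, heading 89°.
- **Gauge lever (right):** open. It turned at about 5 N until the force rose to about 36 N at the stop, under the 45 N limit. The last pictures show it lying back in line over the elbow, heading 170°.
- **Bystanders and drain:** comparing the top pictures before and after, only the two levers, the arm and shadows changed. The drain lever and the loose items I could see had not moved. The arm ended clear of everything, with the wrist force near zero.

**Checks that disagreed:**
- **Fingertip position:** the side and wrist cameras both put the shut fingertips about 35–40 mm farther back than the stated tool data. I set the working height from the pictures instead.
- **Pipe directions:** my rough readings put each lever about 7° past its stop, which cannot be. I put this down to pixel error and relied on the stop forces.
- **Flat brush:** it was partly hidden under the arm in the last top picture, so I could not fully check it. No move went near it after the first lift.

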